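Open the battery box: snap tab in, cover off its seat

ROBOT

A 6-joint arm with a two-finger parallel gripper is mounted at the origin on the work surface. World frame = base frame: x ahead of the robot, y to its left, z up, the work surface at z = 0. Lengths are in m, angles in rad, forces in N, time in s.
With the tool pointing down it reaches from about 0.35 to 0.775 m from the base axis. Payload 7.3 kg.
Tool frame: the origin (TCP) lies midway between the tips of the shut fingers; the grasp point (between the pads) lies 19 mm behind it (robot.grip_depth is the z of the grasp point in the tool frame, in m); z points along the fingers, y is the line along which they close (so a half turn about z gives the same grasp; the last joint's range is limited). The gripper opens to 92 mm and grips with 3 to 60 N. Pads are 19 mm wide; open, the fingers measure 130 mm over their backs; the gripper's body (75 mm by 190 mm) begins 47 mm behind the grasp point.
Start: joints at [-1.322, 0.342, 1.524, -0, 1.275, -0.146], TCP at [0.202, -0.485, 0.227] pointing down, gripper open.
Joint ranges: [-2.53, 2.53], [-0.77, 2.02], [0.04, 2.7], [-1, 4.14], [0.28, 2.66], [-3.11, 3.11]. Speed limits (rad/s): [2.57, 2.57, 3.14, 3.14, 3.14, 3.14].

INTERFACE

Orientations are given as [roll, pitch, yaw] about the fixed x, y, z axes, in that order (R = Rz(yaw) Ry(pitch) Rx(roll)).
In Python, from cell import robot, viewer gives the robot as it stands.
- The arm moves only by the tool step_arm, never from a script. Its argument "increments" is a list of rows, each an object with "delta_pos": the shift along the tool's x, y, z in cm, a list of three; "dr": the turn, a rotation vector about the tool's x, y, z in degrees, a list of three; "fingers": the closure, from -1 (fully open) to 1 (shut), so that 0 is half open. In form: [{"delta_pos": [tx, ty, tz], "dr": [wx, wy, wz], "fingers": fingers}, ...]. A call has exactly 5 rows; each row is the pose to reach, as a shift and turn from the pose commanded when the call began, along the tool's axes at that moment; what a row does not reach only later rows make up. A row lasts 1/8 s, in which the tool goes at most 62.5 mm and 10.7 degrees, less where a joint would pass 70% of its speed; a pose out of reach is approached as far as the arm can. A call with a gripper value outside its range is refused whole. The fingers move at their own pace and stop on an object; "newtons" is the grip in N (left out, the last holds). Time passes only in rows, so rows that repeat a pose let the fingers close, or fill a call up. It gives the time, the measured TCP pose, the force, the opening and the grip force at its end, in the units of the state.
- robot.observe(): the state, without advancing time (a new reading comes with each control period).
- viewer.read_camera(name): name is "scene" or "top" or "wrist"; returns the picture (480x640x3 uint8, red, green, blue); there is no depth.
- viewer.camera_params(name): a dict with "K" (3x3 intrinsics, pixels), "T" (4x4, takes a point from camera to world coordinates). Camera axes: x right, y down, z forward; pixel columns grow to the right and rows downward; lengths in m; the calibration is good to about 2 mm. The wrist camera is an equidistant fisheye: a pixel r from the principal point sees the ray r / f radians off the axis. A picture is of the moment at which its call begins: read the wrist's pose just before it. camera_params takes no time and is no camera call; for the wrist camera it gives the pose at the moment of the call.
- robot.hand_in(): hands the job in; it is judged then, once.
The state is a dict: "time": time; "qpos": joint angles; "qvel": joint speeds; "joint_efforts": joint torques, N m; "tool_pos": TCP position; "tool_rot": TCP orientation; "contact_force": force on the tool from outside, world axes, zero at the start; "torque": the same for the moment, N m; "opening": finger opening in m; "grip_force": force on a finger pad.
Only numpy, scipy, OpenCV 4.12 (cv2) and the standard library are available. Lean on these libraries where they do the work, as an engineer would, in place of code of your own. Each camera call takes 0.05 s, during which the arm holds its last target. There are 200 camera calls.

TASK

Open the battery box that has the snap tab: press the tab fully in with a fingertip, then push the cover by its ridge, all the way off its seat and onto the parking rails at the other half of the box, so that all the cells lie open. Push gently and do not lift the cover or force it against the tab; leave the screwed-down box and everything else on the bench alone.

Things in the scene. Friction and masses are not known exactly. Their poses are not given: they have to be found in the camera images.
- box: (All sizes in mm.) Battery box, white plastic, 200 (x) x 84 (y) x 52 high, fixed. Origin: centre of its underside. x axis points from the cover's seat (x -90 to -10) to the empty parking half, away from the robot within 30 degrees. The cover runs on two ledges (tops z 42) between side walls (inner y +-38, tops z 52). Channel between: 52 wide, floor z 24. Rear block x -100 to -90, top z 47.
- cover: Sliding cover, grey plastic plate 80 (x) x 72 (y) x 5 thick, about 60 g, loose, 2 play in its guides, slides with very little force. Origin: centre of its underside, at box x -48, y 0, z 42 when seated; axes as the box's. A thumb ridge stands on it: 10 thick (cover x -35 to -25), 46 wide, cover z 5 to 20. Once the tab is in, it slides along box +x over the tab.
- seat (a point): Centre of the cover's seat at ledge height (box x -48, z 42). Three cells lie below it. Over the seat only (box x -100 to -8) lips at z 49 to 52 reach in from the side walls to y +-33, so the seated cover cannot be raised.
- rails_end (a point): Face of the end stop (box x 90, top z 50) at the far end of the parking rails, at ledge height z 42. The cover has travelled 98 when it meets the stop; the compartment is open after 78.
- ridge_back (a point): Centre of the rear face (facing the box's -x, towards the robot) of the cover's thumb ridge, 7.5 above the plate's top: where to push.
- snap_tab (a joint): Travel of the snap tab, metres: 0 = out, standing 8 above the ledges in the way of the cover; 0.013 = fully in, against its stop, its top 5 below the ledges. Moves straight down; needs about 4 N, has no return spring and stays where it is left. The cover passes over it from 0.009 on.
- tab_top (a point): Centre of the top face of the snap tab, a ribbed grey plastic pad 32 long (box x) x 34 wide (box y), in the channel at the middle of the box (box x 10, y 0), just in front of the cover's front edge; top at z 50 when out, 37 when fully in. Moves with the tab.
- screwed_box: A second box, not to be opened: white plastic with a flat grey lid held by four corner screws, no tab and no ridge, 170 x 84 x 46 high, fixed. Origin: centre of its underside.
- glue: Bystander: small white glue bottle, upright, diameter 32, height 75, stands between the two boxes. Origin: centre of its underside.
- jar: Bystander: small amber jar with black lid, diameter 38, height 45, beyond and between the two boxes. Origin: centre of its underside.
- mug: Bystander: blue mug, diameter 82, height 95, behind the boxes. Origin: centre of its underside.
- bottle: Bystander: white bottle with a red cap, diameter 60, height 130, behind on the left. Origin: centre of its underside.
- nail_board: Bystander: wooden board 130 x 130 x 20 with upright nails 25 high, on the left. Origin: centre of its underside.
- screwdriver: Bystander: red-handled screwdriver, 200 long, lying on the right.
- bin: Bystander: open blue storage bin 150 x 110 x 80 high, on the right. Origin: centre of its underside.
Things that resemble listed ones, but are neither listed nor needed, are in the scene too. Leave any green look-alike of the box alone.

How it is judged:
On the way, in this order (a step that is already met when the one before it is completed fails the run):
1. the snap tab is pressed in while the cover is still on its seat (value of joint snap_tab above 0.0105 m and x of cover in the frame of box below -0.038 m), for 0.1 s.
2. the cover is pushed clear of the compartment (x of cover in the frame of box above 0.03 m), for 0.1 s.
At the end, for the whole second after the job is handed in: the tab stays in (at least 9.5 mm), the cover lies flat and at rest on the box's rails, at least 78 mm along from its seat so that the whole compartment is open (value of joint snap_tab above 0.0095 m and x of cover in the frame of box above 0.03 m and y of cover in the frame of box between -0.006 and 0.006 m and z of cover in the frame of box between 0.039 and 0.045 m and angle between cover's own z axis and vertical below 0.06 rad and linear speed of cover below 0.01 m/s); the robot touches nothing.
It fails at once if the cover is lifted (8 mm above its rails) or tipped (z of cover in the frame of box above 0.05 m or angle between cover's own z axis and vertical above 0.2 rad).
It fails at once if the cover is forced (over 60 N) (contact force between the fingers and cover above 60 N).
It fails at once if the screwed-down box is handled (over 3 N) (contact force between any of the fingers, the arm and screwed_box above 3 N).
It fails at once if a bystander is moved more than 20 mm (distance of any of glue, jar, mug, bottle, nail_board, screwdriver, bin from where it was at the start of the episode above 0.02 m).
It also fails if it takes over 38 s, if anything falls off the work surface, if the arm or the gripper's body presses on something with over 40 N, if the wrist force passes 120 N, or if a joint passes its speed limit or range.

## Working session

There is one attempt and no reset: what is moved stays moved. The work goes in short steps, Python scripts to look and compute and a tool call to move; the robot and the scene stay as the last step left them, time stands still between calls to the robot, and variables do not carry over. Pictures are saved under pics/ and viewed, at most 10 in all, crops included, and the job is handed in when it is done.

Besides the shell and the picture viewer there is one more tool, called after "Emit:" by a JSON object that holds its "op" and its "data", one argument or row to a line. step_arm: Moves the arm, as the interface text tells. Its arguments: {"type":"object","properties":{"increments":{"type":"array"},"newtons":{"type":"number"}},"required":["increments"]}

```bash
mkdir -p pics; python3 - <<'E'
from cell import robot, viewer
import cv2,numpy as np
for n in("scene","top"):
    im=viewer.read_camera(n); cv2.imwrite(f"pics/{n}0.png",im[:,:,::-1])
    p=viewer.camera_params(n); print(n,np.round(p["K"],1).tolist(),np.round(p["T"],4).tolist())
s=robot.observe(); print(s["time"],s["tool_pos"],s["tool_rot"])
E
```

```text
scene [[582.1, 0.0, 335.0], [0.0, 582.1, 243.4], [0.0, 0.0, 1.0]] [[0.2977, 0.8273, -0.4763, 1.1059], [0.9546, -0.2604, 0.1444, -0.1837], [-0.0045, -0.4977, -0.8673, 1.1499], [0.0, 0.0, 0.0, 1.0]]
top [[588.6, 0.0, 324.4], [0.0, 588.6, 223.2], [0.0, 0.0, 1.0]] [[0.0113, -0.9925, 0.1218, 0.3415], [-0.9997, -0.0138, -0.0201, 0.0175], [0.0217, -0.1216, -0.9923, 1.3674], [0.0, 0.0, 0.0, 1.0]]
0.1 [ 0.20182489 -0.48423914  0.2261237 ] [-3.14019248e+00 -1.74481328e-04  3.94782007e-01]
```

View pics/top0.png

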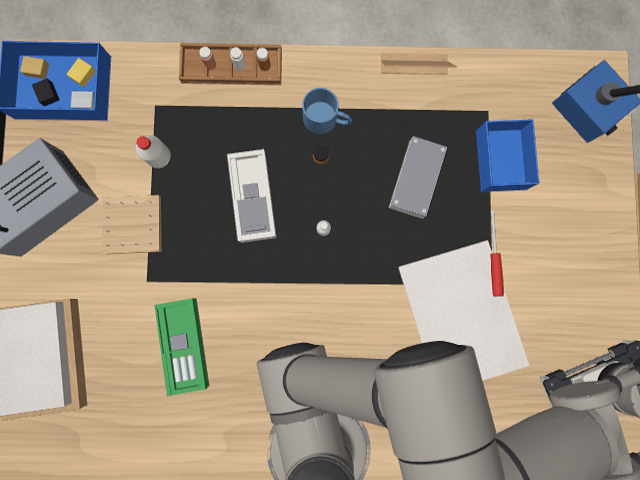

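View pics/scene0.png

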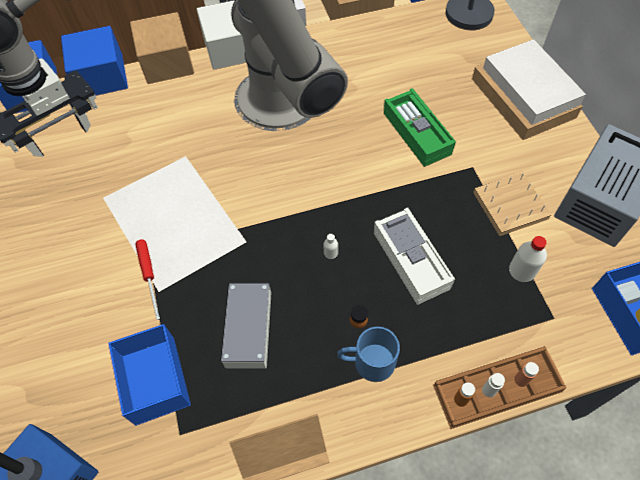

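Candidates for the box in the top picture are the white box with tab and ridge at (251,195), the screwed-down box at (418,178) and the green look-alike at (181,347). I choose the white one at (251,195) and check it in a close crop.

```bash
python3 - <<'E'
import cv2
a=cv2.imread("pics/top0.png")[140:250,215:290]; b=cv2.imread("pics/scene0.png")[200:310,365:465]
a=cv2.resize(a,None,fx=5,fy=5,interpolation=2); b=cv2.resize(b,None,fx=4,fy=5,interpolation=2)
cv2.imwrite("pics/crop.png",cv2.hconcat([a,b]))
E
```

```text
(no output)
```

View pics/crop.png

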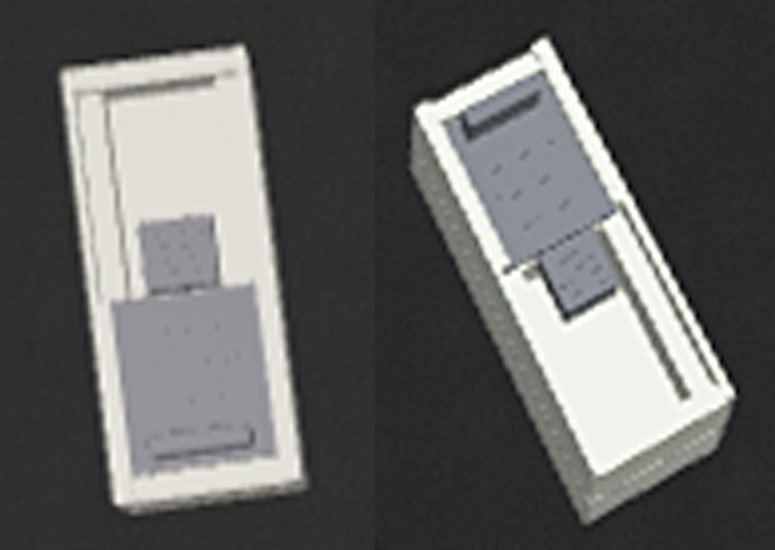

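The crop confirms the choice. The white box has a grey tab pad centred at about (251,190.6) in the top picture, the cover nearer the robot with its ridge at about (255,228), and an empty parking half on the far side. Next I fit the box pose from these points.

```bash
cat > h.py <<'E'
import numpy as np, cv2
from scipy.optimize import least_squares
from cell import robot, viewer
def proj(n,P):
    p=viewer.camera_params(n); T=np.linalg.inv(p["T"]); c=P@T[:3,:3].T+T[:3,3]; q=c@np.array(p["K"]).T; return q[:,:2]/q[:,2:]
def world(v,P):
    c,s=np.cos(v[2]),np.sin(v[2]); P=np.array(P,float)/1000
    return np.c_[v[0]+c*P[:,0]-s*P[:,1], v[1]+s*P[:,0]+c*P[:,1],P[:,2]]
E
python3 - <<'E'
from h import *
t=[((100,42,52),(227.4,154.4)),((100,-42,52),(264,149.4)),((-100,-42,52),(275.4,235.6)),((-100,42,52),(238.4,239.6)),((10,0,50),(251,190.6)),((-8,36,47),(237.4,200)),((-8,-36,47),(266,197.4))]
s=[((100,42,52),(455,279)),((100,-42,52),(420,295.6)),((-100,-42,52),(375,221)),((-100,42,52),(407.5,208)),((10,0,50),(415.8,254.4))]
def f(v,w=("top","scene")):
    r=[]
    for n,d in(("top",t),("scene",s)):
        if n in w: r.append((proj(n,world(v,[a for a,_ in d]))-np.array([b for _,b in d])).ravel())
    return np.concatenate(r)
for w in(("top",),("scene",),("top","scene")):
    r=least_squares(f,[.4,.15,0],args=(w,)); print(w,r.x.round(4),np.round(r.fun,1))
v=r.x
print(world(v,[(10,0,50),(-83,0,54.5),(-48,0,42),(90,0,42)]).round(4))
E
```

```text
('top',) [0.5658 0.1568 0.1495] [ 0.1 -0.3  0.2 -0.1 -0.   0.1 -0.3  1.2 -0.2 -0.2 -1.3  0.5  1.7 -1.1]
('scene',) [0.569  0.1566 0.1503] [-0.2  0.4  0.1 -0.2 -0.2  0.7  0.3 -0.3  0.1 -0.6]
('top', 'scene') [0.5671 0.1568 0.1497] [ 0.1 -0.9  0.2 -0.7 -0.  -0.5 -0.3  0.6 -0.2 -0.8 -1.3 -0.1  1.7 -1.7
 -0.4 -0.4 -0.2 -1.  -0.4 -0.1  0.1 -1.  -0.1 -1.4]
[[0.577  0.1583 0.05  ]
 [0.485  0.1445 0.0545]
 [0.5196 0.1497 0.042 ]
 [0.6561 0.1703 0.042 ]]
```

Emit:
{"op": "step_arm", "data": {
  "increments": [
    {"delta_pos": [4, -3, 0], "dr": [0, 0, 3], "fingers": 1},
    {"delta_pos": [8, -6, 0], "dr": [0, 0, 6], "fingers": 1},
    {"delta_pos": [12, -9, 0], "dr": [0, 0, 9], "fingers": 1},
    {"delta_pos": [16, -12, 0], "dr": [0, 0, 12], "fingers": 1},
    {"delta_pos": [20, -15, 0], "dr": [0, 0, 14], "fingers": 1}
  ],
  "newtons": 20
}}

```text
time: 0.72
tool_pos: [0.3293, -0.2677, 0.2266]
tool_rot: [-3.141, 0.0, 0.149]
contact_force: [0.6, 0.3, 0.4]
opening: 0.0465
grip_force: 0.0
```

Emit:
{"op": "step_arm", "data": {
  "increments": [
    {"delta_pos": [3.1, -3.8, 0], "dr": [0, 0, 0], "fingers": 1},
    {"delta_pos": [6.2, -7.7, 0], "dr": [0, 0, 0], "fingers": 1},
    {"delta_pos": [9.3, -11.5, 0], "dr": [0, 0, 0], "fingers": 1},
    {"delta_pos": [12.4, -15.4, 0], "dr": [0, 0, 0], "fingers": 1},
    {"delta_pos": [15.5, -19.2, 0], "dr": [0, 0, 0], "fingers": 1}
  ]
}}

```text
time: 1.35
tool_pos: [0.4538, -0.0546, 0.2265]
tool_rot: [3.142, 0.0, 0.151]
contact_force: [0.4, -0.8, 1.1]
opening: 0.0009
grip_force: 0.0
```

Emit:
{"op": "step_arm", "data": {
  "increments": [
    {"delta_pos": [3.1, -3.8, 0.6], "dr": [0, 0, 0], "fingers": 1},
    {"delta_pos": [6.2, -7.7, 1.2], "dr": [0, 0, 0], "fingers": 1},
    {"delta_pos": [9.3, -11.5, 1.8], "dr": [0, 0, 0], "fingers": 1},
    {"delta_pos": [12.4, -15.4, 2.4], "dr": [0, 0, 0], "fingers": 1},
    {"delta_pos": [15.4, -19.2, 3], "dr": [0, 0, 0], "fingers": 1}
  ]
}}

```text
time: 1.98
tool_pos: [0.5773, 0.1583, 0.196]
tool_rot: [3.141, 0.001, 0.151]
contact_force: [0.2, -0.2, 0.4]
opening: 0.0003
grip_force: 0.0
```

```bash
python3 - <<'E'
from h import *
s=robot.observe(); p=viewer.camera_params("wrist"); im=viewer.read_camera("wrist")
K=np.array(p["K"]);T=np.linalg.inv(p["T"]); print(s["tool_pos"],s["tool_rot"],s["opening"],K.round(1).tolist())
v=[.5675,.1568,.15]
def fp(P):
    c=P@T[:3,:3].T+T[:3,3]; a=np.arctan2(c[:,1],c[:,0]); th=np.arctan2(np.hypot(c[:,0],c[:,1]),c[:,2])
    return np.c_[K[0,2]+K[0,0]*th*np.cos(a),K[1,2]+K[1,1]*th*np.sin(a)]
im=np.ascontiguousarray(im[:,:,::-1])
for poly in([(100,42,52),(100,-42,52),(-100,-42,52),(-100,42,52)],[(-6,17,50),(26,17,50),(26,-17,50),(-6,-17,50)],[(-83,23,62),(-83,-23,62),(-73,-23,62),(-73,23,62)]):
    cv2.polylines(im,[np.round(fp(world(v,poly))*8).astype(int).astype(np.int32)],True,(0,0,255),1,cv2.LINE_AA,3)
cv2.imwrite("pics/w1.png",im)
E
```

```text
[0.57728169 0.15825027 0.19600483] [3.14136135e+00 7.73479156e-04 1.50631829e-01] 0.00026315795238961647 [[371.6, 0.0, 322.2], [0.0, 371.6, 241.6], [0.0, 0.0, 1.0]]
```

View pics/w1.png

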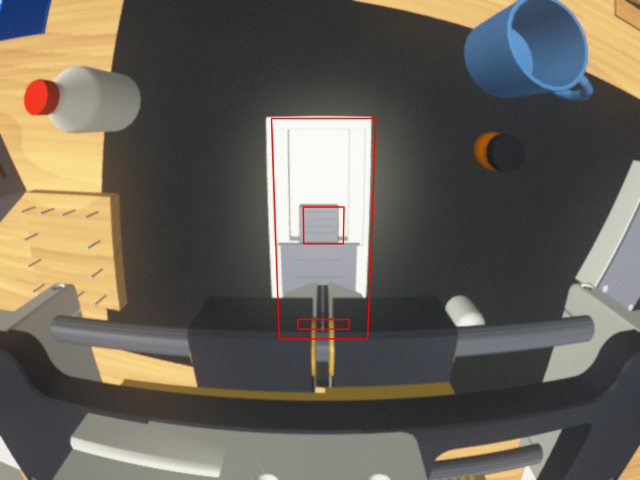

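The overlay shows the box about 4 px (about 3 mm) left of the prediction: the far edge spans 267–372 and the tab is centred near (320,222). The x position fits. I shift 2 mm towards +y and go down.

Emit:
{"op": "step_arm", "data": {
  "increments": [
    {"delta_pos": [0, -0.1, 3], "dr": [0, 0, 0], "fingers": 1},
    {"delta_pos": [0, -0.2, 6], "dr": [0, 0, 0], "fingers": 1},
    {"delta_pos": [0, -0.2, 9], "dr": [0, 0, 0], "fingers": 1},
    {"delta_pos": [0, -0.2, 12], "dr": [0, 0, 0], "fingers": 1},
    {"delta_pos": [0, -0.2, 13.5], "dr": [0, 0, 0], "fingers": 1}
  ]
}}

```text
time: 2.65
tool_pos: [0.5754, 0.1585, 0.0597]
tool_rot: [3.142, 0.003, 0.15]
contact_force: [0.5, 0.3, 0.5]
opening: 0.0004
grip_force: 0.0
```

Emit:
{"op": "step_arm", "data": {
  "increments": [
    {"delta_pos": [0, 0, 0.5], "dr": [0, 0, 0], "fingers": 1},
    {"delta_pos": [0, 0, 1.0], "dr": [0, 0, 0], "fingers": 1},
    {"delta_pos": [0, 0, 1.4], "dr": [0, 0, 0], "fingers": 1},
    {"delta_pos": [0, 0, 1.7], "dr": [0, 0, 0], "fingers": 1},
    {"delta_pos": [0, 0, 1.9], "dr": [0, 0, 0], "fingers": 1}
  ]
}}

```text
time: 3.28
tool_pos: [0.5772, 0.1588, 0.0433]
tool_rot: [3.141, -0.002, 0.15]
contact_force: [0.6, 0.6, 4.5]
opening: 0.0002
grip_force: 2.0
```

Emit:
{"op": "step_arm", "data": {
  "increments": [
    {"delta_pos": [0, 0, 0.2], "dr": [0, 0, 0], "fingers": 1},
    {"delta_pos": [0, 0, 0.35], "dr": [0, 0, 0], "fingers": 1},
    {"delta_pos": [0, 0, 0.5], "dr": [0, 0, 0], "fingers": 1},
    {"delta_pos": [0, 0, 0.6], "dr": [0, 0, 0], "fingers": 1},
    {"delta_pos": [0, 0, 0.6], "dr": [0, 0, 0], "fingers": 1}
  ]
}}

```text
time: 3.9
tool_pos: [0.5771, 0.1588, 0.0372]
tool_rot: [3.141, -0.001, 0.15]
contact_force: [1.7, 1.1, 5.5]
opening: 0.0007
grip_force: 3.3
```

One more small push down, to feel the stop.

Emit:
{"op": "step_arm", "data": {
  "increments": [
    {"delta_pos": [0, 0, 0.1], "dr": [0, 0, 0], "fingers": 1},
    {"delta_pos": [0, 0, 0.2], "dr": [0, 0, 0], "fingers": 1},
    {"delta_pos": [0, 0, 0.2], "dr": [0, 0, 0], "fingers": 1},
    {"delta_pos": [0, 0, 0.2], "dr": [0, 0, 0], "fingers": 1},
    {"delta_pos": [0, 0, 0.2], "dr": [0, 0, 0], "fingers": 1}
  ]
}}

```text
time: 4.53
tool_pos: [0.5772, 0.1588, 0.037]
tool_rot: [3.141, -0.002, 0.151]
contact_force: [-1.9, -0.9, 19.4]
opening: 0.0006
grip_force: 9.8
```

The stop is felt at z 0.037, so the tab is fully in. Next I lift and go back behind the ridge.

Emit:
{"op": "step_arm", "data": {
  "increments": [
    {"delta_pos": [0, 0, -2], "dr": [0, 0, 0], "fingers": 1},
    {"delta_pos": [0, -0.1, -5], "dr": [0, 0, 0], "fingers": 1},
    {"delta_pos": [-3, -0.1, -7], "dr": [0, 0, 0], "fingers": 1},
    {"delta_pos": [-8, -0.1, -7], "dr": [0, 0, 0], "fingers": 1},
    {"delta_pos": [-12, -0.1, -7], "dr": [0, 0, 0], "fingers": 1}
  ]
}}

```text
time: 5.15
tool_pos: [0.4547, 0.1413, 0.104]
tool_rot: [3.142, 0.003, 0.151]
contact_force: [0.0, 1.4, 0.4]
opening: 0.0006
grip_force: 0.0
```

```bash
python3 - <<'E'
from h import *
s=robot.observe(); print(s["tool_pos"],s["tool_rot"],s["contact_force"])
a=viewer.read_camera("scene")[195:315,355:475,::-1]; w=viewer.read_camera("wrist")[:,:,::-1]
cv2.imwrite("pics/c2.png",cv2.hconcat([cv2.resize(a,(480,480),interpolation=2),w[:,160:480]]))
E
```

```text
[0.4547401  0.14134739 0.10396654] [3.14155665 0.00329096 0.15059196] [0.01941714 1.38028689 0.44438255]
```

View pics/c2.png

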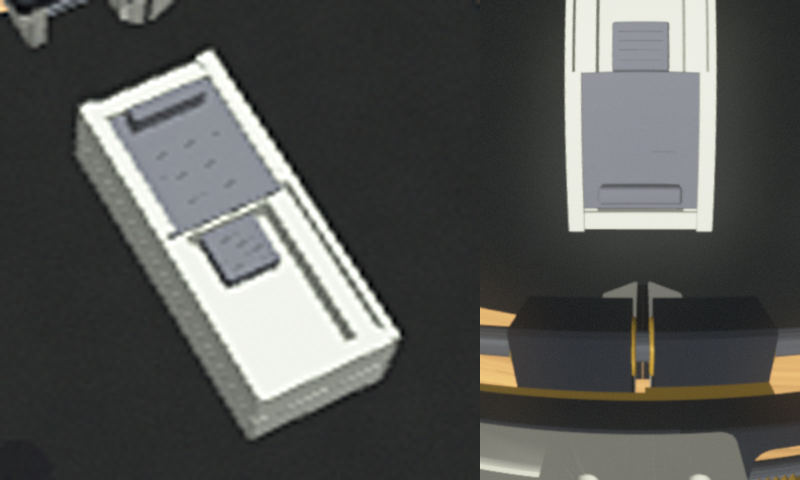

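The left half shows the tab down in its channel and the cover still on its seat. In the right half, the shut fingers at (640,285) are in line with the ridge at (640,195), behind the rear block. Next I go down to z 0.053 and push gently.

Emit:
{"op": "step_arm", "data": {
  "increments": [
    {"delta_pos": [0, 0, 2], "dr": [0, 0, 0], "fingers": 1},
    {"delta_pos": [0, 0, 4], "dr": [0, 0, 0], "fingers": 1},
    {"delta_pos": [0, 0, 5.1], "dr": [0, 0, 0], "fingers": 1},
    {"delta_pos": [0.5, 0, 5.1], "dr": [0, 0, 0], "fingers": 1},
    {"delta_pos": [1.2, 0, 5.1], "dr": [0, 0, 0], "fingers": 1}
  ]
}}

```text
time: 5.88
tool_pos: [0.4705, 0.1437, 0.0541]
tool_rot: [3.142, -0.001, 0.15]
contact_force: [0.3, -0.7, 0.1]
opening: 0.0006
grip_force: 0.0
```

Emit:
{"op": "step_arm", "data": {
  "increments": [
    {"delta_pos": [0.6, 0, 0], "dr": [0, 0, 0], "fingers": 1},
    {"delta_pos": [1.2, 0, 0], "dr": [0, 0, 0], "fingers": 1},
    {"delta_pos": [1.8, 0, 0], "dr": [0, 0, 0], "fingers": 1},
    {"delta_pos": [2.4, 0, 0], "dr": [0, 0, 0], "fingers": 1},
    {"delta_pos": [3, 0, 0], "dr": [0, 0, 0], "fingers": 1}
  ]
}}

```text
time: 6.5
tool_pos: [0.4996, 0.1481, 0.0537]
tool_rot: [3.141, -0.0, 0.15]
contact_force: [-0.7, 0.2, 0.4]
opening: 0.0003
grip_force: 0.3
```

Emit:
{"op": "step_arm", "data": {
  "increments": [
    {"delta_pos": [0.8, 0, 0], "dr": [0, 0, 0], "fingers": 1},
    {"delta_pos": [1.6, 0, 0], "dr": [0, 0, 0], "fingers": 1},
    {"delta_pos": [2.4, 0, 0], "dr": [0, 0, 0], "fingers": 1},
    {"delta_pos": [3.2, 0, 0], "dr": [0, 0, 0], "fingers": 1},
    {"delta_pos": [4, 0, 0], "dr": [0, 0, 0], "fingers": 1}
  ]
}}

```text
time: 7.12
tool_pos: [0.5393, 0.1541, 0.0536]
tool_rot: [3.141, 0.0, 0.15]
contact_force: [-0.2, 0.1, -0.2]
opening: 0.0
grip_force: 0.3
```

Emit:
{"op": "step_arm", "data": {
  "increments": [
    {"delta_pos": [0.6, 0, 0], "dr": [0, 0, 0], "fingers": 1},
    {"delta_pos": [1.2, 0, 0], "dr": [0, 0, 0], "fingers": 1},
    {"delta_pos": [1.8, 0, 0], "dr": [0, 0, 0], "fingers": 1},
    {"delta_pos": [2.2, 0, 0], "dr": [0, 0, 0], "fingers": 1},
    {"delta_pos": [2.4, 0, 0], "dr": [0, 0, 0], "fingers": 1}
  ]
}}

```text
time: 7.75
tool_pos: [0.5627, 0.1576, 0.0537]
tool_rot: [3.142, 0.0, 0.15]
contact_force: [-1.5, 0.5, -0.8]
opening: 0.0005
grip_force: 0.3
```

```bash
python3 - <<'E'
from h import *
s=robot.observe(); print(s["tool_pos"],s["contact_force"])
a=viewer.read_camera("scene")[195:315,355:475,::-1]; w=viewer.read_camera("wrist")[:,:,::-1]
cv2.imwrite("pics/c3.png",cv2.hconcat([cv2.resize(a,(480,480),interpolation=2),w[:,160:480]]))
E
```

```text
[0.56271226 0.15761009 0.0536633 ] [-1.45551453  0.46858172 -0.76747157]
```

View pics/c3.png

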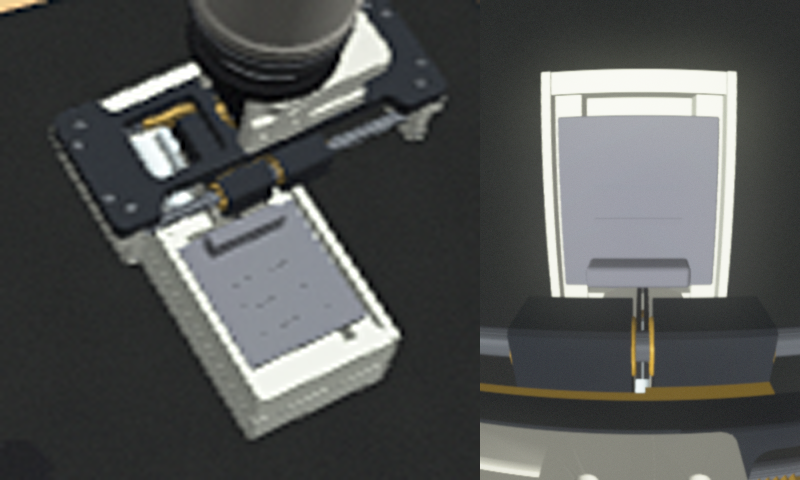

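The cover is on the parking rails, with its front edge (row 117) about 10–14 mm short of the end stop face (row 95). I push 4 mm more for margin, then back off and rise.

Emit:
{"op": "step_arm", "data": {
  "increments": [
    {"delta_pos": [0.2, 0, 0], "dr": [0, 0, 0], "fingers": 1},
    {"delta_pos": [0.4, 0, 0], "dr": [0, 0, 0], "fingers": 1},
    {"delta_pos": [0.4, 0, 0], "dr": [0, 0, 0], "fingers": 1},
    {"delta_pos": [0, 0, 0], "dr": [0, 0, 0], "fingers": 1},
    {"delta_pos": [-1.5, 0, 0], "dr": [0, 0, 0], "fingers": 1}
  ]
}}

```text
time: 8.48
tool_pos: [0.5478, 0.1553, 0.0537]
tool_rot: [3.142, -0.001, 0.15]
contact_force: [0.6, 0.4, 0.1]
opening: 0.0002
grip_force: 0.0
```

Emit:
{"op": "step_arm", "data": {
  "increments": [
    {"delta_pos": [0, 0, -3], "dr": [0, 0, 0], "fingers": 1},
    {"delta_pos": [-4, 0, -6], "dr": [0, 0, 0], "fingers": 1},
    {"delta_pos": [-9, 0, -9], "dr": [0, 0, 0], "fingers": 1},
    {"delta_pos": [-13, 0, -10], "dr": [0, 0, 0], "fingers": 1},
    {"delta_pos": [-13, 0, -10], "dr": [0, 0, 0], "fingers": 1}
  ]
}}

```text
time: 9.1
tool_pos: [0.417, 0.1358, 0.1547]
tool_rot: [3.142, -0.001, 0.151]
contact_force: [0.7, -0.8, 0.1]
opening: 0.0008
grip_force: 0.0
```

```bash
python3 - <<'E'
from h import *
s=robot.observe(); print(s["tool_pos"],s["contact_force"])
v=[.5675,.158,.15]
print("top px of cover rear corners at 78 mm travel",proj("top",world(v,[(-10,36,47),(-10,-36,47)])).round(1),"scene",proj("scene",world(v,[(-10,36,47),(-10,-36,47)])).round(1))
def mk(n,x,y,w,h,k):
    im=np.ascontiguousarray(cv2.resize(viewer.read_camera(n)[y:y+h,x:x+w,::-1],None,fx=k,fy=k,interpolation=2))
    q=(proj(n,world(v,[(-10,36,47),(-10,-36,47)]))-[x,y])*k
    for a in q: cv2.circle(im,tuple(int(round(c)) for c in a),3,(0,0,255),-1)
    return im
cv2.imwrite("pics/c4.png",cv2.hconcat([mk("top",200,140,100,120,4),mk("scene",365,195,100,120,4)]))
E
```

```text
[0.41699998 0.13575974 0.15470764] [ 0.71273854 -0.77793127  0.09727997]
top px of cover rear corners at 78 mm travel [[235.7 200.6]
 [267.3 196.4]] scene [[425.8 240.2]
 [397.  252.8]]
```

View pics/c4.png

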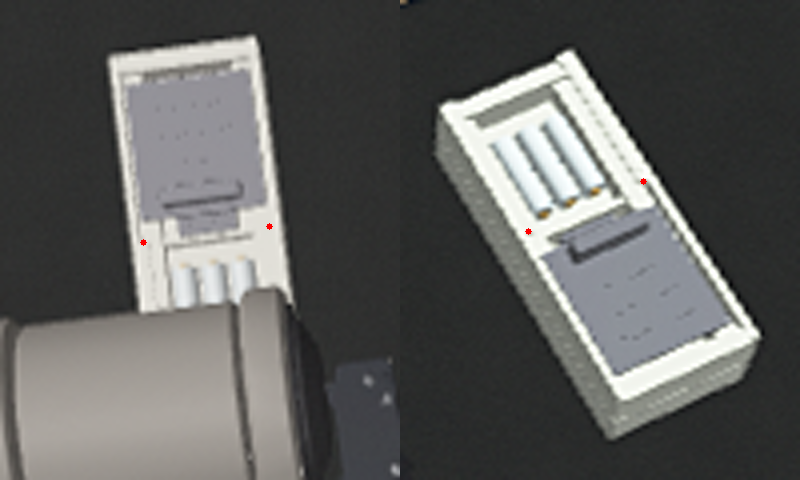

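The cells lie open, and the cover's rear edge is well past the 78 mm marks in both views. The cover lies flat, the tab is under it and the arm is clear.

```bash
python3 -c "
from cell import robot; print(robot.hand_in())"
```

```text
the job is handed in; nothing more can be done
None
```

The snap tab is pressed fully in and the cover is pushed off its seat onto the parking rails, leaving all three cells open; the job was handed in at about 9 s, with no verdict returned.

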